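# Fill the sugar jar through the dosing funnel

### The job

Refill the sugar jar: first swing the keeper bar shut until it clicks in front of the jar, then pour all five sugar lumps from the scoop through the funnel into the jar, and set the empty scoop back down flat on the counter. Keep the jar standing in its stand and the keeper shut, and leave the syrup bottle, the tamper and the steel cup standing where they are.

Things in the scene. Friction and masses are not known exactly. Their poses are not given: they have to be found in the camera images.
- stand: Fixed stand: black base 190 x 240 x 12 mm; origin: centre of its underside, on the axis of jar and funnel; -x is its front. A steel post at x=+85 mm (to 147 mm height) holds a fixed steel funnel: rim 146 mm inside at height 177, 62 mm bore, spout end at 107. Blocks to 38 mm height fence the jar's back and sides. Hinge post at x=-52, y=-78; spring catch at x=-68, y=+80 mm (45 high).
- funnel_mouth (a point): Centre of the funnel's rim, on the jar's axis, 177 mm above the counter.
- keeper_hinge (a point): Point on the keeper's vertical hinge axis at the bar's mid-height, 55 mm above the counter. Axes as the stand.
- keeper (a joint): Keeper bar's angle about its vertical hinge, rad. 0 = fully shut (bar along the stand's +y, in front of the jar); positive = open, free end swung to the stand's -x (counter-clockwise from above), limit 1.5. Stays where left; over the last 0.15 rad it must be pushed over a spring ball (a few N at the knob), which then holds it shut.
- keeper_knob (a point): Top centre of the keeper's upright black knob, an 18 mm rod standing on the bar from 60 to 130 mm above the counter, 194 mm from the hinge axis. The steel bar is 12 mm wide, 48 to 62 mm above the counter, and ends 204 mm from the hinge axis.
- jar: Loose clear jar, 78 mm outside diameter, 72 mm inside, 92 mm tall with 4 mm floor, open at the top, standing on the stand's base plate under the funnel (3 mm under the spout). Origin at the centre of its underside, z up.
- scoop: Aluminium scoop: flat-bottomed trough 110 (x) by 74 (y) by 42 mm high, walls 3 mm, open on top and at the nose (+x end). Straight wooden handle from x=-55 to -155 mm, 18 wide (y), 24 high, its centre line 42 mm above the underside. Origin: centre of the trough's underside; z up. About 0.2 kg.
- scoop_grip (a point): Point on the handle's centre line, 92 mm behind the scoop's origin, 42 mm above the underside; axes as the scoop.
- scoop_nose (a point): Middle of the scoop's nose edge, at the underside, 55 mm ahead of the origin; axes as the scoop.
- lump1: Loose brown sugar lump, rounded block about 23 x 22 x 20 mm, 12 g; origin at its centre. Starts in the scoop.
- lump2: Loose brown sugar lump, rounded block about 23 x 22 x 20 mm, 12 g; origin at its centre. Starts in the scoop.
- lump3: Loose brown sugar lump, rounded block about 23 x 22 x 20 mm, 12 g; origin at its centre. Starts in the scoop.
- lump4: Loose brown sugar lump, rounded block about 23 x 22 x 20 mm, 12 g; origin at its centre. Starts in the scoop.
- lump5: Loose brown sugar lump, rounded block about 23 x 22 x 20 mm, 12 g; origin at its centre. Starts in the scoop.
- syrup: Bystander: amber syrup bottle with white cap, 68 mm diameter, 200 mm tall; origin at the centre of its underside.
- tamper: Bystander: dark coffee tamper standing on its 58 mm disc, 92 mm tall; origin at the centre of its underside.
- cup: Bystander: steel cup, 72 mm rim diameter, 75 mm tall, standing; origin at the centre of its underside.
There are look-alikes about, which are no part of the job. What is shaped like the scoop but red is not meant.

How it is judged:
By the outcome, as a careful person would: the job done as asked, in the order asked, and still so for the second after the job is handed in, with the robot touching nothing.
It also fails if it takes over 72 s, if anything falls off the work surface, if the arm or the gripper's body presses on something with over 40 N, if the wrist force passes 120 N, or if a joint passes its speed limit or range.

### The arm

A 6-joint arm with a two-finger parallel gripper is mounted at the origin on the work surface. World frame = base frame: x ahead of the robot, y to its left, z up, the work surface at z = 0. Lengths are in mm, angles in rad, forces in N, time in s.
With the tool pointing down it reaches from about 325 to 925 mm from the base axis. Payload 3.1 kg.
Tool frame: the origin (TCP) lies midway between the tips of the shut fingers; the grasp point (between the pads) lies behind it (r.grip_depth is the z of the grasp point in the tool frame, in mm); z points along the fingers, y is the line along which they close (so a half turn about z gives the same grasp; the last joint's range is limited). The gripper opens to 85 mm and grips with 20 to 120 N. Pads are 22 mm wide; open, the fingers measure 114 mm over their backs; the gripper's body (76 mm by 85 mm) begins 54 mm behind the grasp point. The pads swing forward as they close: fully open they stand 13 mm farther back than shut.
Start: joints at [1.19, 0.217, 1.613, -0, 1.311, -0.112], TCP at [165.965, 602.574, 231.3] pointing down, gripper open.
Joint ranges: [-2.75, 2.75], [-0.78, 2.1], [0.31, 2.55], [-1.13, 4.27], [0.13, 2.63], [-2.58, 2.58]. Speed limits (rad/s): [2.79, 2.79, 3.14, 3.14, 3.14, 3.14].

### API

Orientations are given as a unit quaternion [w, x, y, z].
In Python, from workcell import r gives the robot as it stands. The module is installed in compiled form; this text tells all that it offers. Calls block until the motion is done:
- r.move_to(position, orientation): joint-space move of the TCP to a pose.
- r.move_l(position, rot=None, speed=150): straight line of the TCP; rot=None keeps the orientation; speed is the mean speed in mm/s.
- r.move_j(angles): joint-space move.
- r.set_gripper(opening, f_grip=None): finger opening in mm; f_grip is the grip in N (None keeps the last); returns when the fingers have stopped.
- r.dwell(seconds).
- r.ik(position, orientation): joint angles nearest the present ones, or None.
- r.capture(name): name is "scene" or "side" or "wrist"; returns a dict with "frame" (420x560x3 uint8, red, green, blue), "fx", "fy", "cx", "cy" (pixels), "world_to_cam" (4x4, takes a point from world to camera coordinates). Camera axes: x right, y up, looking along -z (the intrinsics and any distortion apply to the point x, -y, -z); pixel columns grow to the right and rows downward; lengths in mm; the calibration is good to about 2 mm. A picture is of the moment at which its call begins. There is no depth.
A pose or a line that the arm cannot do raises r.PlanningError and nothing moves.
- r.close_job(): hands the job in; it is judged then, once.
Trained networks look in the newest picture that a camera, given by its name, has taken for a name from the list of things; names that differ only in an ending like _2 or _b are one class to them, and where a whole thing is asked for, a point or a joint stands for the part that bears it (a point fixed in the world has none). Each returns a list of dicts, best first, with "p" (0 to 1); they miss things now and then, are a little off and sometimes report something else, mostly with a low value. They report only what shows in the picture. A call takes as long as a camera call. They do not tell look-alikes from the thing itself.
- r.find_in(camera, name): "extent" ([left, top, width, height] in pixels, round what is visible of it).
Readings, each from a call of its own:
- r.current_time(): time.
- r.current_qpos(): joint angles.
- r.current_qvel(): joint speeds.
- r.current_joint_efforts(): joint torques, N m.
- r.current_tool_pos(): TCP position.
- r.current_orientation(): TCP orientation.
- r.current_contact_force(): force on the tool from outside, world axes, zero at the start.
- r.current_torque(): the same for the moment, N m.
- r.current_finger_gap(): finger opening in mm.
- r.current_finger_force(): force on a finger pad.
Only numpy, scipy, OpenCV 4.12 (cv2) and the standard library are available. Lean on these libraries where they do the work, as an engineer would, in place of code of your own. Each camera call takes 0.05 s, during which the arm holds its last target. There are 200 camera calls.

## Working session

There is one attempt and no reset: what is moved stays moved. The work goes in short steps, each a Python script; the robot and the scene stay as the last script left them, time stands still between calls to the robot, and variables do not carry over. Pictures are saved under pics/ and viewed, at most 10 in all, crops included, and the job is handed in when it is done.

```bash
mkdir -p pics
cat > h.py <<'E'
from workcell import r
import numpy as np, cv2, json
def save(cam,name):
    c=r.capture(cam); cv2.imwrite('pics/'+name,c['frame'][:,:,::-1]); return c
E
python3 - <<'E'
from h import *
ims=[]
for cam in ['scene','side']:
    c=save(cam,cam+'0.png'); print(cam,c['fx'],c['fy'],c['cx'],c['cy'],[k for k in c]); print(np.round(np.array(c['world_to_cam']),3).tolist())
    for n in ['stand','keeper_knob','jar','scoop','syrup','tamper','cup']:
        print(n,[(round(d['p'],2),[round(float(v)) for v in d['extent']]) for d in r.find_in(cam,n)][:4])
print(r.grip_depth,r.current_orientation(),r.current_time())
E
```

```text
scene 452.2771440375658 452.2771440375658 274.0379428078207 202.92727636178864 ['frame', 'fx', 'fy', 'cx', 'cy', 'world_to_cam']
[[-0.015, 1.0, 0.009, 102.605], [-0.606, -0.016, 0.795, 229.361], [0.795, 0.006, 0.606, -1587.265], [0.0, 0.0, 0.0, 1.0]]
stand [(0.9, [320, 176, 150, 115])]
keeper_knob [(0.76, [321, 205, 85, 58]), (0.49, [175, 232, 6, 11]), (0.26, [403, 219, 36, 35])]
jar [(0.67, [402, 214, 40, 43]), (0.4, [191, 229, 7, 6])]
scoop [(0.78, [166, 192, 43, 67]), (0.72, [206, 157, 70, 38])]
syrup [(0.64, [116, 180, 39, 78])]
tamper [(0.68, [357, 261, 26, 45])]
cup [(0.92, [207, 232, 31, 41])]
side 474.9053595041993 474.9053595041993 270.230934251023 210.66255485637868 ['frame', 'fx', 'fy', 'cx', 'cy', 'world_to_cam']
[[0.793, -0.61, -0.002, -489.623], [0.435, 0.563, 0.702, -283.31], [-0.427, -0.557, 0.712, -946.327], [0.0, 0.0, 0.0, 1.0]]
stand [(0.85, [152, 104, 105, 105]), (0.62, [345, 300, 7, 7])]
keeper_knob [(0.67, [155, 102, 102, 107]), (0.64, [236, 149, 12, 65])]
jar [(0.67, [190, 133, 29, 42])]
scoop [(0.93, [176, 297, 45, 95]), (0.73, [283, 282, 86, 67]), (0.38, [340, 298, 14, 12])]
syrup [(0.86, [368, 279, 46, 82]), (0.62, [331, 321, 7, 6]), (0.43, [232, 147, 17, 62]), (0.38, [277, 276, 98, 76])]
tamper [(0.68, [267, 148, 17, 35])]
cup [(0.63, [316, 235, 36, 42]), (0.37, [278, 282, 96, 67])]
-18.700000000000003 [3.52963644e-06 1.33998863e-01 9.90981484e-01 5.24254775e-05] 0.8
```

```bash
python3 -c "
import cv2,numpy as np
a=cv2.imread('pics/scene0.png')[130:330,90:490];b=cv2.imread('pics/side0.png')[80:400,120:440]
cv2.imwrite('pics/s1.png',cv2.resize(a,None,fx=2,fy=2,interpolation=2));cv2.imwrite('pics/s2.png',cv2.resize(b,(600,600),interpolation=2))"
```

```text
(no output)
```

View pics/s1.png

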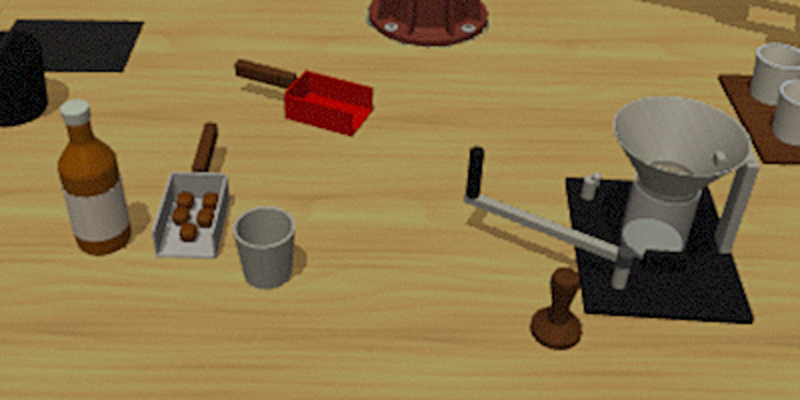

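View pics/s2.png

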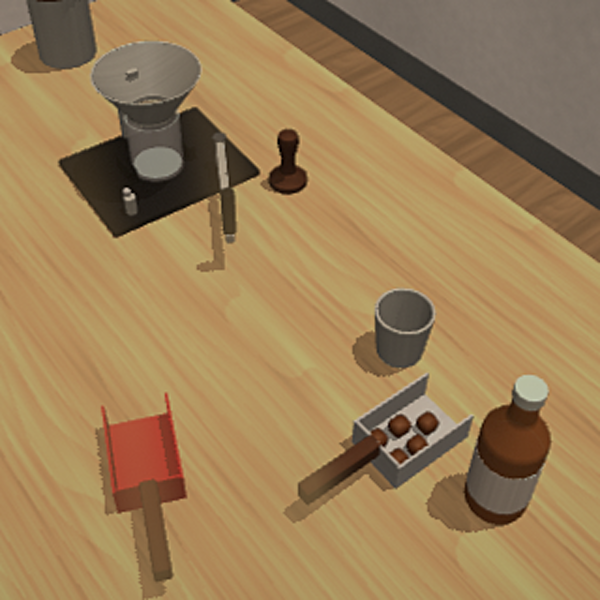

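Scene view: keeper is open with its knob at full-frame pixel (328,205), and the hinge is at about (403,260). The stand front faces image-left. The scoop candidates are aluminium with lumps at (186,235) and red and empty at (245,177), so I choose the aluminium one by the description. It has the syrup at (138,225) and the cup at (222,252) close to its nose end.

```bash
cat >> h.py <<'E'
from scipy.optimize import least_squares
CAM={'scene':(452.277,274.038,202.927,np.array([[-0.015,1.0,0.009,102.605],[-0.606,-0.016,0.795,229.361],[0.795,0.006,0.606,-1587.265],[0,0,0,1]])),}
def getcam(c): return (c['fx'],c['cx'],c['cy'],np.array(c['world_to_cam']))
def proj(cam,P):
    f,cx,cy,M=cam; q=np.atleast_2d(P)@M[:3,:3].T+M[:3,3]
    return np.c_[cx+f*q[:,0]/-q[:,2], cy-f*q[:,1]/-q[:,2]]
def rz(a): return np.array([[np.cos(a),-np.sin(a),0],[np.sin(a),np.cos(a),0],[0,0,1]])
def fit(obs,x0):  # obs: (cam, local pt, px); x0 = x,y,z,yaw
    f=lambda p: np.concatenate([(proj(c,rz(p[3])@np.array(l,float)+p[:3])-px).ravel() for c,l,px in obs])
    s=least_squares(f,x0,loss='soft_l1',x_scale=[10,10,10,.1]); return s.x,np.round(f(s.x).reshape(-1,2),1)
E
python3 - <<'E'
from h import *
S=getcam(r.capture('scene'));D=getcam(r.capture('side'))
json.dump([[*c[:3],c[3].tolist()] for c in (S,D)],open('cams.json','w'))
s=lambda x,y:np.array([90+x/2,130+y/2]); d=lambda x,y:np.array([120+x*.53333,80+y*.53333])
o=[(S,(-95,120,12),s(567,178)),(S,(-95,-120,6),s(585,312)),(S,(95,-120,6),s(752,320)),
(D,(-95,120,6),d(117,236)),(D,(-95,-120,12),d(260,174)),(D,(95,-120,12),d(195,108)),(D,(95,120,12),d(60,160)),
(S,(-68,80,45),s(592,176)),(D,(-68,80,45),d(128,189)),(S,(0,0,177),s(681,145)),(D,(0,0,177),d(147,74))]
p,e=fit(o,[600,350,0,1.5]);print('stand',np.round(p,3),e.tolist())
k=[(S,(0,0,0),s(477,149)),(D,(0,0,0),d(228,189))]
kp,e=fit(k,[600,150,130,0]);print('knobtop',np.round(kp,1),e.tolist())
h=rz(p[3])@[-52,-78,0]+p[:3]; v=rz(-p[3])@(kp[:3]-h); print('hinge',h,'r',np.hypot(*v[:2]),'ang',np.arctan2(-v[0],v[1]))
o=[(S,(-55,-37,42),s(172,174)),(S,(-55,37,42),s(228,174)),(S,(55,-37,0),s(157,256)),(S,(55,37,0),s(219,257)),(S,(-155,0,54),s(209,124)),
(D,(-155,0,42),d(302,490)),(D,(-55,37,42),d(355,421)),(D,(-55,-37,42),d(398,458)),(D,(55,37,42),d(427,376)),(D,(55,-37,42),d(473,417)),(D,(-55,-37,0),d(398,487))]
p,e=fit(o,[550,-200,0,0]);print('scoop',np.round(p,3),e.tolist())
for n,a,b in [('syruptop',s(76,108),d(530,392)),('cuprim',s(266,227),d(405,312)),('tamptop',s(567,276),d(289,137))]:
    q,e=fit([(S,(0,0,0),a),(D,(0,0,0),b)],[550,0,50,0]);print(n,np.round(q[:3]),e.tolist())
E
```

```text
stand [581.512 255.828  -3.962   1.503] [[-1.1, -0.1], [-1.0, 1.3], [0.6, 3.0], [-1.4, 0.3], [0.0, -1.9], [0.7, -0.9], [-1.3, -0.1], [0.2, 1.4], [-0.0, 2.7], [-0.4, -4.2], [-0.6, -0.9]]
knobtop [557.7  31.9 132.1   0. ] [[-0.2, 0.2], [-0.2, -0.2]]
hinge [655.80406485 198.65484493  -3.96216329] r 193.45783362761 ang 1.1069913833475715
scoop [ 5.58198e+02 -3.14668e+02  2.38000e-01 -1.40000e-02] [[-1.1, -0.1], [-0.5, 0.6], [-0.7, 0.8], [-1.4, 1.1], [0.7, -1.2], [-0.2, 1.4], [-1.0, -1.3], [0.3, 4.5], [-0.2, -3.3], [-0.0, -1.9], [-1.6, -0.1]]
syruptop [ 577. -425.  195.] [[-1.0, 0.2], [-0.6, -0.2]]
cuprim [ 634. -214.   72.] [[-1.1, 0.4], [-0.9, -0.4]]
tamptop [718. 117.  85.] [[-0.8, 0.6], [-1.0, -0.9]]
```

```bash
cat >> h.py <<'E'
from scipy.spatial.transform import Rotation as Ro
def quat(psi,tilt=0.):
    """tool y at yaw psi; tool z down, tilted by `tilt` toward (sin psi,-cos psi) (forward for psi=+90deg)"""
    y=np.array([np.cos(psi),np.sin(psi),0]); f=np.array([np.sin(psi),-np.cos(psi),0])
    z=np.array([0,0,-1])*np.cos(tilt)+f*np.sin(tilt)
    q=Ro.from_matrix(np.c_[np.cross(y,z),y,z]).as_quat(); return np.r_[q[3],q[:3]]
H=np.array([655.8,198.7]); YAW=1.503; AX=np.array([581.5,255.8])
def knob(a): return H+194*(rz(YAW)[:2,:2]@[-np.sin(a),np.cos(a)])
E
python3 - <<'E'
from h import *
r.set_gripper(50,40)
a0=1.107; print(knob(a0),knob(0))
r.move_to([*knob(a0),250],quat(a0+YAW))
r.move_l([*knob(a0),108],speed=200)
r.set_gripper(0,40)
print(r.current_finger_gap(),r.current_tool_pos(),r.current_contact_force(),r.current_time())
for a in np.linspace(a0,0.2,6)[1:]:
    r.move_l([*knob(a),108],quat(a+YAW),speed=150)
print(np.round(r.current_contact_force(),1))
for a in [0.1,0.03,-0.01]:
    r.move_l([*knob(a),108],quat(a+YAW),speed=80); print(a,np.round(r.current_contact_force(),1),np.round(r.current_tool_pos(),1),r.current_finger_gap())
print(r.current_time())
save('side','side1.png')
E
```

```text
[557.46007066  31.4718376 ] [462.24567442 211.84241416]Traceback (most recent call last):
  File "<stdin>", line 4, in <module>
workcell.PlanningError: the arm cannot take that pose within its joint ranges
```

Run:
```python
from h import *
for a in [1.107,.5,0]:
  for z in [250,180,108]:
    print(a,z,[None if (q:=r.ik([*knob(a),z],quat(a+YAW+k))) is None else np.round(q,2).tolist() for k in (0,np.pi)])
G=np.array([466,-313.4])
for t in [0,.4,.8]: print(t,[None if (q:=r.ik([*G,40],quat(np.pi/2-.014+k*np.pi,t if k==0 else -t))) is None else np.round(q,2).tolist() for k in (0,1)])
```

```text
1.107 250 [None, [-0.07, 0.06, 1.75, -0.0, 1.33, 0.46]]
1.107 180 [None, [-0.07, 0.13, 1.82, -0.0, 1.2, 0.46]]
1.107 108 [None, [-0.07, 0.22, 1.87, -0.0, 1.06, 0.46]]
0.5 250 [[0.1, -0.08, 1.9, -0.0, 1.33, -1.91], [0.1, -0.08, 1.9, -0.0, 1.33, 1.24]]
0.5 180 [[0.1, -0.01, 1.97, -0.0, 1.19, -1.91], [0.1, -0.01, 1.97, -0.0, 1.19, 1.24]]
0.5 108 [[0.1, 0.08, 2.02, -0.0, 1.04, -1.91], [0.1, 0.08, 2.02, -0.0, 1.04, 1.24]]
0 250 [[0.29, -0.05, 1.86, -0.0, 1.33, -1.21], [0.29, -0.05, 1.86, -0.0, 1.33, 1.93]]
0 180 [[0.29, 0.02, 1.93, -0.0, 1.19, -1.21], [0.29, 0.02, 1.93, -0.0, 1.19, 1.93]]
0 108 [[0.29, 0.12, 1.98, -0.0, 1.04, -1.21], [0.29, 0.12, 1.98, -0.0, 1.04, 1.93]]
0 [[-0.72, 0.32, 1.88, -0.0, 0.93, -2.27], [-0.72, 0.32, 1.88, -0.0, 0.93, 0.87]]
0.4 [None, [-0.88, 0.2, 2.11, 0.52, 0.64, 0.31]]
0.8 [[-1.07, 0.24, 2.26, 1.36, 0.7, 2.52], [-1.07, 0.24, 2.26, 1.36, 0.7, -0.62]]
```

Run:
```python
from h import *
a0=1.107; Q=lambda a: quat(a+YAW+np.pi)
r.move_to([*knob(a0),250],Q(a0))
r.move_l([*knob(a0),108],speed=200)
r.set_gripper(0,40)
print(r.current_finger_gap(),r.current_tool_pos(),r.current_contact_force(),r.current_time())
for a in np.linspace(a0,0.2,6)[1:]:
    r.move_l([*knob(a),108],Q(a),speed=150)
print(np.round(r.current_contact_force(),1))
for a in [0.1,0.03,-0.01]:
    r.move_l([*knob(a),108],Q(a),speed=80); print(a,np.round(r.current_contact_force(),1),np.round(r.current_tool_pos(),1),r.current_finger_gap())
print(r.current_time())
c=save('side','side1.png')
cv2.imwrite('pics/s3.png',cv2.resize(c['frame'][80:230,120:280,::-1],None,fx=3,fy=3,interpolation=2))
```

```text
16.28682286388081 [558.767691    31.4186781  109.75840033] [-0.64164811 -0.01750128  5.31262446] 5.05
[-4.6 -1.3 10.5]
0.1 [-4.9 -0.2 11. ] [461.6 192.9 109.7] 16.75517996056877
0.03 [-4.6  2.  10. ] [461.7 207.2 109.7] 16.242684622755085
-0.01 [ -4.9 -10.2  14.1] [461.9 210.5 109.5] 16.579452646329532
7.925
```

View pics/s3.png

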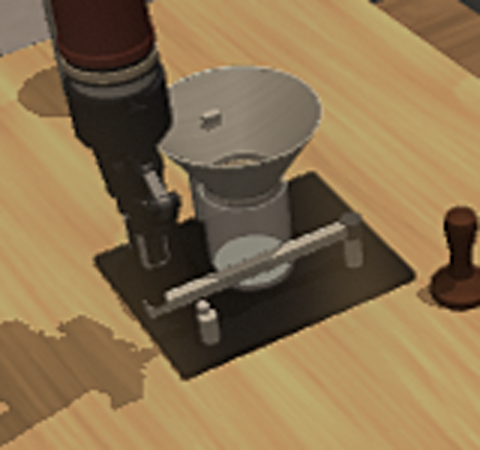

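Side view: the bar lies straight across the jar's front behind the catch at crop (207,322), and the hinge end is at (352,225). The knob reaction jumped to 10 N at the end stop, so the keeper is past the spring ball. Next I release it and scan the IK for grasp and pour tilts.

```bash
cat >> h.py <<'E'
def scoop_pose(nose,phi,th,t,flip,gx=-147.,gz=42.):
    """TCP pose for scoop with nose point at `nose`, heading phi, nose-down th, grasped with tool tilt t (forward)"""
    R=Ro.from_euler('z',phi)*Ro.from_euler('y',th)
    z=np.array([np.sin(t),0,-np.cos(t)]); y=np.array([0,-1. if flip else 1.,0])
    T=R*Ro.from_matrix(np.c_[np.cross(y,z),y,z])
    p=np.array(nose)+R.apply([gx,0,gz])+R.apply(z)*-r.grip_depth
    q=T.as_quat(); return p,np.r_[q[3],q[:3]]
E
python3 - <<'E'
from h import *
r.set_gripper(40); p=r.current_tool_pos(); r.move_l([p[0],p[1],260],speed=300)
p0=np.array([558.2,-314.7,0]); ph0=-.014
res=[]
for flip in (0,1):
  for t in (-.3,0,.2,.4,.6,.8):
    g=[r.ik(*scoop_pose(p0+rz(ph0)@[55,0,z],ph0,0,t,flip)) for z in (0,80)]
    if any(x is None for x in g): continue
    for phi in np.arange(-3,3.2,.3):
      n=0; qs=[]
      for th in (-.15,.3,.7,1.0,1.3):
        q=r.ik(*scoop_pose([*AX,215],phi,th,t,flip))
        if q is None: break
        n+=1; qs.append(q)
      if n==5: 
        qs=np.array(qs); res.append((np.abs(np.diff(qs,axis=0)).max(),flip,t,round(phi,2),np.round(g[0],2).tolist(),np.round(qs[[0,-1]],2).tolist()))
for x in sorted(res,key=lambda x:x[0])[:14]: print(x)
print(len(res),r.current_time())
E
```

```text
(np.float64(0.31328936127587115), 1, 0.8, np.float64(2.4), [-1.04, 0.28, 2.24, 1.4, 0.67, -0.65], [[-0.09, 0.84, 0.99, 0.6, 2.07, -0.83], [0.51, 0.09, 1.6, -0.49, 1.31, -0.22]])
(np.float64(0.31961615501696494), 1, 0.8, np.float64(2.1), [-1.04, 0.28, 2.24, 1.4, 0.67, -0.65], [[-0.19, 0.65, 1.28, 0.7, 1.87, -0.74], [0.52, 0.18, 1.5, -0.5, 1.47, 0.05]])
(np.float64(0.3365503763352935), 1, 0.6, np.float64(2.4), [-0.96, 0.24, 2.18, 0.99, 0.58, -0.19], [[-0.06, 0.74, 1.06, 0.48, 1.93, -0.86], [0.59, 0.1, 1.65, -0.71, 1.28, -0.07]])
(np.float64(0.3433049419905494), 1, 0.4, np.float64(2.4), [-0.87, 0.24, 2.1, 0.54, 0.61, 0.3], [[-0.02, 0.64, 1.15, 0.36, 1.77, -0.85], [0.66, 0.12, 1.71, -0.94, 1.28, 0.1]])
(np.float64(0.35259459934467685), 1, 0.8, np.float64(2.7), [-1.04, 0.28, 2.24, 1.4, 0.67, -0.65], [[0.02, 1.01, 0.69, 0.5, 2.27, -0.95], [0.48, 0.01, 1.69, -0.43, 1.16, -0.54]])
(np.float64(0.3544106970888521), 1, 0.6, np.float64(2.1), [-0.96, 0.24, 2.18, 0.99, 0.58, -0.19], [[-0.15, 0.57, 1.32, 0.57, 1.75, -0.72], [0.6, 0.22, 1.52, -0.7, 1.49, 0.16]])
(np.float64(0.3575483896152427), 1, 0
[... 689 characters left out ...]
9068200580448886), 0, -0.3, np.float64(-0.9), [-0.63, 0.5, 1.71, -0.18, 1.19, -2.1], [[0.47, 0.22, 1.65, 0.15, 1.31, -0.24], [-0.05, 0.66, 1.35, 1.24, 2.23, -0.54]])
(np.float64(0.3916774277237187), 1, 0.6, np.float64(1.8), [-0.96, 0.24, 2.18, 0.99, 0.58, -0.19], [[-0.23, 0.39, 1.58, 0.66, 1.57, -0.6], [0.58, 0.33, 1.38, -0.65, 1.68, 0.36]])
(np.float64(0.392573227240109), 1, 0, np.float64(1.2), [-0.72, 0.35, 1.88, -0.0, 0.9, 0.87], [[0.01, 0.0, 1.89, 0.15, 1.2, 0.33], [0.56, 0.77, 1.01, -0.94, 2.35, 0.61]])
(np.float64(0.39366476245119175), 0, 0, np.float64(-0.6), [-0.72, 0.35, 1.88, -0.0, 0.9, -2.27], [[0.59, 0.09, 1.79, -0.15, 1.21, -0.33], [0.04, 0.69, 1.14, 0.9, 2.32, -0.67]])
86 8.9833
```

Run:
```python
from h import *
p0=np.array([558.2,-314.7,0]); ph0=-.014
r.set_gripper(60,110)
nose=p0+rz(ph0)@[55,0,0]
p,q=scoop_pose(nose+[-60,0,200],ph0,0,.4,1)
r.move_to(p,q)
c=save('wrist','w0.png'); W=getcam(c)
json.dump([*W[:3],W[3].tolist()],open('w0.json','w'))
print(r.find_in('wrist','scoop'),r.current_time())
pts={'BL':(-55,37,42),'BR':(-55,-37,42),'HE':(-155,0,54),'NL':(55,37,0),'NR':(55,-37,0)}
for k,v in pts.items(): print(k,proj(W,rz(ph0)@np.array(v,float)+p0).round(1))
```

```text
[{'extent': [71.4, 321.2, 81.4, 98.5], 'p': 0.79}, {'extent': [251.8, 77.9, 71.9, 203.5], 'p': 0.63}] 11.3417
BL [[248.2 177.6]]
BR [[320.9 177.7]]
HE [[284.3 278.1]]
NL [[253.4  93.6]]
NR [[316.3  93.7]]
```

View pics/w0.png

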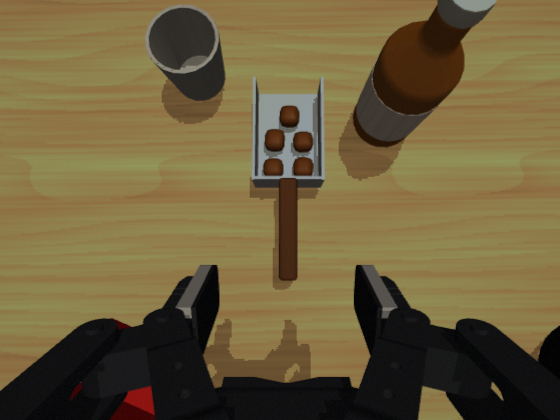

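The wrist view shows the aluminium scoop with five lumps at (288,140). Its handle runs from (288,180) to (288,280), and the red one is only at the lower-left edge. The corners sit about 4 px right of the prediction, so I refit with all three views and then grasp.

Run:
```python
from h import *
mk=lambda j:(*j[:3],np.array(j[3]))
W=mk(json.load(open('w0.json'))); S,D=map(mk,json.load(open('cams.json')))
s=lambda x,y:np.array([90+x/2,130+y/2]); d=lambda x,y:np.array([120+x*.53333,80+y*.53333])
o=[(S,(-55,-37,42),s(172,174)),(S,(-55,37,42),s(228,174)),(S,(55,-37,0),s(157,256)),(S,(55,37,0),s(219,257)),(S,(-155,0,54),s(209,124)),
(D,(-155,0,42),d(302,490)),(D,(-55,37,42),d(355,421)),(D,(55,-37,42),d(473,417)),(D,(-55,-37,0),d(398,487))]
w=[(W,(-55,37,42),(251.5,179)),(W,(-55,-37,42),(324.5,179)),(W,(-155,0,54),(288.5,279.5)),(W,(55,37,0),(257,95)),(W,(55,-37,0),(320,95)),(W,(-55,0,54),(288,178))]
for oo in (w,o+w+w): 
    p,e=fit(oo,[558,-315,0,0]); print(p.round(3),e[-6:].tolist())
p0=np.array([p[0],p[1],0]); ph0=p[3]; json.dump([*p0,ph0],open('scoop.json','w'))
nose=p0+rz(ph0)@[55,0,0]
P=lambda dx,dz:scoop_pose(nose+rz(ph0)@[dx,0,dz],ph0,0,.4,1)
r.move_l(*P(-30,70),speed=250); r.set_gripper(45)
r.move_l(*P(0,0),speed=150)
print(np.round(r.current_contact_force(),1))
r.set_gripper(0,110)
print(r.current_finger_gap(),r.current_finger_force(),np.round(r.current_contact_force(),1),np.round(r.current_tool_pos(),1),np.round(P(0,0)[0],1),r.current_time())
r.move_l(*P(0,30),speed=60)
print(np.round(r.current_contact_force(),1),np.round(r.current_torque(),2))
c=save('side','side2.png')
cv2.imwrite('pics/s4.png',cv2.resize(c['frame'][200:400,220:440,::-1],None,fx=2.7,fy=2.7,interpolation=2))
```

```text
[ 5.56559e+02 -3.18543e+02 -2.81000e-01 -1.60000e-02] [[0.4, 0.1], [0.1, 0.3], [-0.4, 0.2], [-0.2, -0.0], [-0.3, 0.2], [0.4, -1.4]]
[ 5.56515e+02 -3.18292e+02  1.19000e-01 -1.50000e-02] [[0.2, 0.1], [-0.1, 0.3], [-0.6, 0.3], [-0.5, -0.1], [-0.5, 0.1], [0.1, -1.5]]
[-0.   0.7 -0.4]
16.04629434993998 107.54281997680664 [-2.7  1.2  6.5] [ 472.3 -317.6   26.3] [ 471.8 -317.    24.8] 13.35
[ 0.4 -0.3 -2.8] [0.02 0.44 0.03]
```

View pics/s4.png

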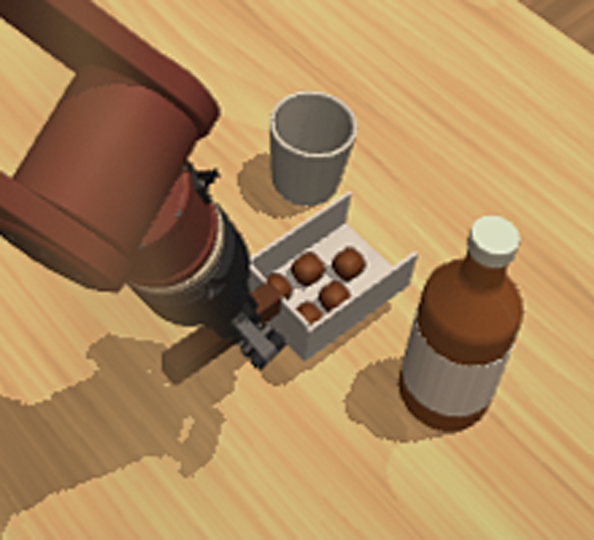

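Side view: the scoop hangs level in the fingers with five lumps aboard, clear of the cup at crop (312,150) and the syrup at (465,330). I carry it slightly nose-up to the funnel.

Run:
```python
from h import *
x,y,_,ph0=json.load(open('scoop.json')); n0=np.array([x,y])+55*np.array([np.cos(ph0),np.sin(ph0)])
ph1=1.8; n1=AX-25*np.array([np.cos(ph1),np.sin(ph1)])
pol=lambda n:np.array([np.hypot(*n),np.arctan2(n[1],n[0])])
def way(u,z,th):
    R,a=pol(n0)*(1-u)+pol(n1)*u
    return scoop_pose([R*np.cos(a),R*np.sin(a),z],ph0*(1-u)+ph1*u,th,.4,1)
r.move_l(*way(0,90,-.12),speed=100)
r.move_l(*way(0,265,-.12),speed=180)
for u in np.linspace(0,1,6)[1:]: r.move_l(*way(u,265,-.12),speed=150)
r.move_l(*way(1,203,-.1),speed=120)
print(np.round(r.current_contact_force(),1),np.round(r.current_tool_pos(),1),np.round(way(1,203,-.1)[0],1),np.round(r.current_qpos(),2),r.current_finger_gap(),r.current_time())
a=save('side','side3.png')['frame'][40:240,120:320,::-1]; b=save('scene','scene3.png')['frame'][120:320,290:490,::-1]
cv2.imwrite('pics/s5.png',cv2.resize(np.hstack([a,b]),None,fx=2,fy=2,interpolation=2))
```

```text
[-0.4  0.4 -2.8] [619.5  93.5 214. ] [619.3  93.7 213.7] [-0.18  0.33  1.59  0.46  1.46 -0.52] 16.93014508968776 20.1167
```

View pics/s5.png

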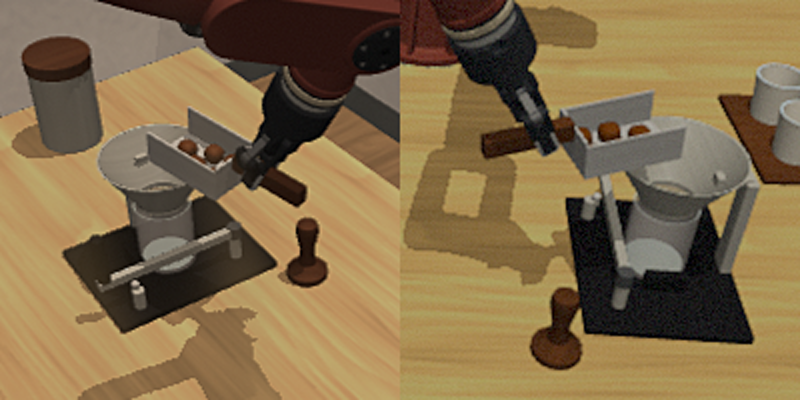

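The combined view shows the bar still shut in front of the jar. The scoop's nose is over the funnel mouth at side-crop (150,150), with the lumps still inside. Pouring in steps.

Run:
```python
from h import *
ph1=1.8; n1=AX-25*np.array([np.cos(ph1),np.sin(ph1)])
P=lambda th,z=203:scoop_pose([*n1,z],ph1,th,.4,1)
for th in (.2,.35,.45,.55,.65,.8,1.0,1.2):
    r.move_l(*P(th),speed=60 if th>.3 else 100); r.dwell(.15)
    print(th,np.round(r.current_contact_force(),1),r.current_time())
r.dwell(.4)
a=save('side','side4.png')['frame'][40:240,120:320,::-1]; b=save('scene','scene4.png')['frame'][120:320,290:490,::-1]
cv2.imwrite('pics/s6.png',cv2.resize(np.hstack([a,b]),None,fx=2,fy=2,interpolation=2))
```

```text
0.2 [-0.9  0.1 -2.8] 20.9417
0.35 [ 0.2 -0.9 -2.9] 21.6
0.45 [ 0.  -0.1 -2.2] 22.1333
0.55 [-0.4  0.4 -2.5] 22.6667
0.65 [ 0.4 -0.5 -2.3] 23.2
0.8 [ 0.   0.6 -2.8] 23.8583
1.0 [ 0.1 -0.3 -1.4] 24.6333
1.2 [ 0.6  0.  -1.6] 25.4083
```

View pics/s6.png

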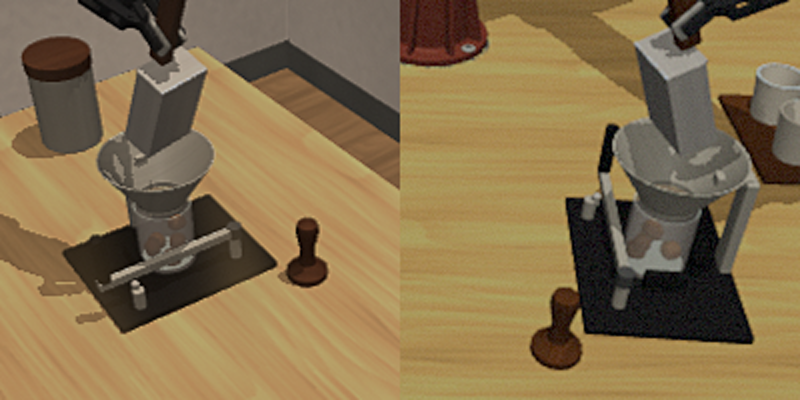

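The view shows lumps in the jar, at scene-crop (650,235) and nearby, and at least three are visible. The funnel bore and scoop interior are hidden, so I give a small shake, lift while still tilted, and check.

Run:
```python
from h import *
ph1=1.8; n1=AX-25*np.array([np.cos(ph1),np.sin(ph1)])
P=lambda th,z=203:scoop_pose([*n1,z],ph1,th,.4,1)
for th,z in ((1.3,206),(1.2,206),(1.3,206)): r.move_l(*P(th,z),speed=120)
r.dwell(.3)
u=np.array([np.cos(ph1),np.sin(ph1)])
r.move_l(*P(1.3,290),speed=150)
p,q=scoop_pose([*(n1-130*u),290],ph1,.3,.4,1); r.move_l(p,q,speed=150)
print(np.round(r.current_contact_force(),1),r.current_time())
a=save('side','side5.png')['frame'][40:240,100:340,::-1]; print([[round(float(v)) for v in d['extent']]+[round(d['p'],2)] for d in r.find_in('side','lump1')])
b=save('scene','scene5.png')['frame'][150:290,330:470,::-1];print([[round(float(v)) for v in d['extent']]+[round(d['p'],2)] for d in r.find_in('scene','lump1')])
cv2.imwrite('pics/s7.png',np.hstack([cv2.resize(a,(480,400),interpolation=2),cv2.resize(b,(320,320),interpolation=2,).copy() if 0 else cv2.resize(b,(320,400),interpolation=2)]))
```

```text
[-0.1 -0.1 -1.7] 29.5667
[]
[[209, 234, 27, 40, 0.42]]
```

View pics/s7.png

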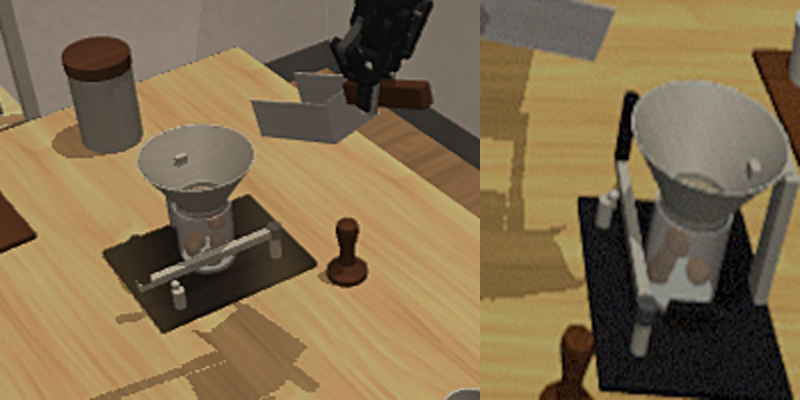

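Both views show the funnel with nothing in its cone, lumps in the jar, and the scoop looking bare. I return the scoop to its old spot, lowering until it touches.

Run:
```python
from h import *
x,y,_,ph0=json.load(open('scoop.json')); n0=np.array([x,y])+55*np.array([np.cos(ph0),np.sin(ph0)])
ph1=1.8; u1=np.array([np.cos(ph1),np.sin(ph1)]); n1=AX-155*u1
pol=lambda n:np.array([np.hypot(*n),np.arctan2(n[1],n[0])])
def way(u,z,th):
    R,a=pol(n0)*(1-u)+pol(n1)*u
    return scoop_pose([R*np.cos(a),R*np.sin(a),z],ph0*(1-u)+ph1*u,th,.4,1)
r.move_l(*way(1,280,0),speed=150)
for u in (.8,.6,.4,.2,0): r.move_l(*way(u,270,0),speed=180)
r.move_l(*way(0,25,0),speed=150); r.dwell(.3)
f0=np.array(r.current_contact_force())
b=save('side','side6.png')['frame'][200:400,220:440,::-1]
cv2.imwrite('pics/s8.png',cv2.resize(b,None,fx=2.5,fy=2.5,interpolation=2))
for z in (6,4,3,2,1,0,-1,-2):
    r.move_l(*way(0,z,0),speed=40 if z==6 else 15); r.dwell(.1); f=np.array(r.current_contact_force()); print(z,(f-f0).round(1),np.round(r.current_torque(),2))
    if f[2]-f0[2]>4: break
print(r.current_time())
```

```text
6 [ 0.1 -0.4 -0.3] [-0.01  0.4  -0.  ]
4 [-0.2 -0.3 -0.6] [ 0.    0.39 -0.02]
3 [-0.2 -1.1 -0.8] [-0.    0.32 -0.04]
2 [-0.3 -1.3  0.5] [-0.06  0.36  0.02]
1 [-2.  -0.7  4.6] [0.34 0.17 0.12]
37.3417
```

View pics/s8.png

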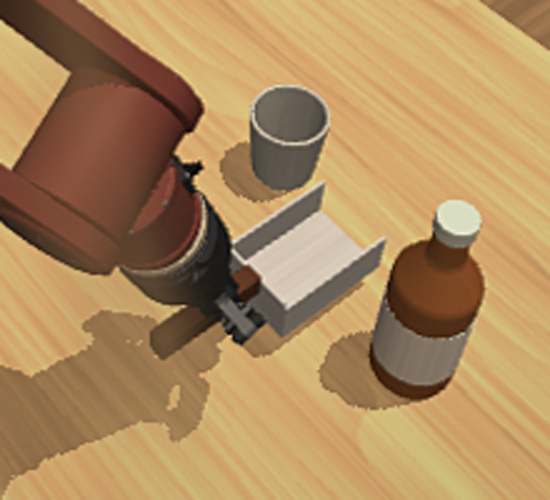

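The scoop is empty and level, and the cup and syrup stand untouched. Now I release, retreat along the tool axis and take a final look.

Run:
```python
from h import *
r.set_gripper(40)
p=np.array(r.current_tool_pos()); q=r.current_orientation()
z=Ro.from_quat(np.r_[q[1:],q[0]]).apply([0,0,1])
r.move_l(p-110*z,speed=120); p=np.array(r.current_tool_pos()); r.move_l(p+[-40,0,120],speed=250); r.dwell(.5)
a=save('side','side7.png')['frame'][80:380,120:440,::-1]; b=save('scene','scene7.png')['frame'][130:310,100:470,::-1]
j=cv2.imread('pics/scene7.png')[190:280,380:460]
j=cv2.resize(j,(320,300),interpolation=2)
top=np.hstack([cv2.resize(a,(480,300)),j]); cv2.imwrite('pics/s9.png',np.vstack([top,cv2.resize(b,(800,300),interpolation=2)]))
print(r.current_time(),r.current_contact_force())
```

```text
40.0083 [-0.16413317  0.34801229 -0.27250348]
```

View pics/s9.png

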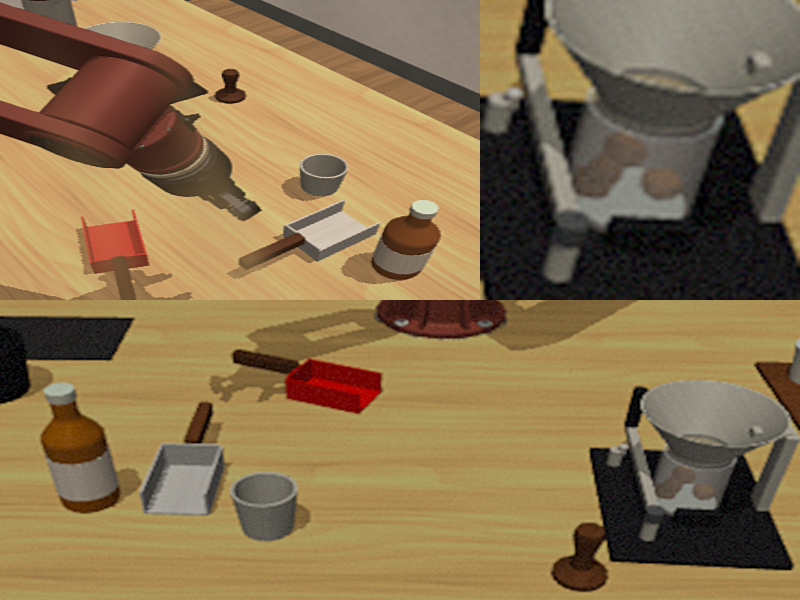

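The scoop lies flat and empty on the counter, the keeper is shut, and the bystanders are standing. About four lumps show in the jar. My viewing budget is spent, so I check the funnel numerically from above with the wrist camera.

Run:
```python
from h import *
c=r.capture('wrist'); M=np.array(c['world_to_cam']); q=r.current_orientation(); T=Ro.from_quat(np.r_[q[1:],q[0]])
cp=-M[:3,:3].T@M[:3,3]; off=T.inv().apply(cp-r.current_tool_pos()); print('cam in tool',off.round(), T.inv().apply(-M[2,:3]).round(2))
psi=np.arctan2(AX[1],AX[0])-np.pi/2; qd=quat(psi); Td=Ro.from_quat(np.r_[qd[1:],qd[0]])
p=np.array([*AX,480])-Td.apply(off); p[2]=max(p[2],300); print(p.round())
try: r.move_to(p,qd)
except r.PlanningError as e: print(e); raise SystemExit
c=save('wrist','w9.png'); W=getcam(c); fr=c['frame'].astype(int)
print('funnel px',proj(W,[*AX,177]).round(),'jar floor',proj(W,[*AX,18]).round(),'rim',proj(W,[AX[0]+73,AX[1],177]).round())
for n in ('lump1','jar','stand'): print(n,[[round(float(v)) for v in d['extent']]+[round(d['p'],2)] for d in r.find_in('wrist',n)])
hsv=cv2.cvtColor(c['frame'],cv2.COLOR_RGB2HSV); m=((hsv[...,1]>90)&(hsv[...,2]<150)).astype(np.uint8)
(u,v),=proj(W,[*AX,177]); rad=np.hypot(*(proj(W,[AX[0]+73,AX[1],177])[0]-[u,v]))
mm=np.zeros_like(m); cv2.circle(mm,(int(u),int(v)),int(rad*.97),1,-1); m=cv2.morphologyEx(m*mm,cv2.MORPH_OPEN,np.ones((3,3)))
k,_,st,ce=cv2.connectedComponentsWithStats(m)
for i in range(1,k):
    if st[i,4]>30: print(st[i].tolist(),ce[i].round().tolist())
print('bore px radius',np.hypot(*(proj(W,[AX[0]+31,AX[1],107])[0]-proj(W,[*AX,107])[0])),r.current_time())
```

```text
cam in tool [  74.    1. -143.] [-0.28  0.    0.96]
[514. 227. 337.]
funnel px [[284. 112.]] jar floor [[285. 112.]] rim [[321.  23.]]
lump1 [[290, 98, 23, 24, 0.86], [268, 127, 23, 15, 0.72], [291, 120, 21, 18, 0.57], [299, 114, 9, 16, 0.43]]
jar [[256, 82, 59, 63, 0.62]]
stand [[188, 0, 208, 247, 0.58]]
[290, 100, 22, 35, 611] [300.0, 116.0]
[260, 102, 18, 18, 267] [269.0, 111.0]
[270, 125, 19, 17, 252] [279.0, 133.0]
bore px radius 31.611983791167805 42.3
```

From above the cone is empty and four lumps are visible through the bore. I shift the camera a little to look under the spout for the fifth.

Run:
```python
from h import *
p0=np.array(r.current_tool_pos()); q=r.current_orientation()
def ray(W,u,v,z):
    f,cx,cy,M=W; R=M[:3,:3]; d=R.T@np.array([(u-cx)/f,-(v-cy)/f,-1]); o=-R.T@M[:3,3]; return (o+d*(z-o[2])/d[2])[:2]
for dx,dy in ((0,0),(50,0),(-50,0),(0,50),(0,-50)):
    try: r.move_l(p0+[dx,dy,0],speed=120)
    except r.PlanningError as e: print(e); continue
    c=r.capture('wrist'); W=getcam(c)
    hsv=cv2.cvtColor(c['frame'],cv2.COLOR_RGB2HSV); cv2.imwrite(f'pics/v{dx}_{dy}.png',c['frame'][:,:,::-1])
    m=((hsv[...,1]>90)&(hsv[...,2]<150)).astype(np.uint8)
    k,_,st,ce=cv2.connectedComponentsWithStats(cv2.erode(m,np.ones((3,3))))
    print((dx,dy),'blobs',[(st[i,4].item(),st[i,2:4].tolist(),(ray(W,*ce[i],16)-AX).round().tolist()) for i in range(1,k) if st[i,4]>25 and np.hypot(*(ray(W,*ce[i],16)-AX))<130])
    print('   net',[((ray(W,d['extent'][0]+d['extent'][2]/2,d['extent'][1]+d['extent'][3]/2,24)-AX).round().tolist(),[round(float(v)) for v in d['extent'][2:]],round(d['p'],2)) for d in r.find_in('wrist','lump1')])
print(r.current_time())
```

```text
(0, 0) blobs [(487, [20, 33], [4.0, -21.0]), (197, [16, 16], [-6.0, 20.0]), (185, [17, 15], [-27.0, -3.0])]
   net [([9.0, -18.0], [22, 23], 0.67), ([-28.0, -6.0], [22, 18], 0.61), ([-9.0, 19.0], [17, 22], 0.61), ([0.0, -28.0], [12, 9], 0.44), ([-10.0, -28.0], [20, 13], 0.43)]
(50, 0) blobs [(185, [15, 15], [-8.0, 20.0]), (396, [20, 27], [-1.0, -21.0]), (175, [16, 16], [-30.0, -4.0])]
   net [([-11.0, 22.0], [18, 20], 0.82), ([-31.0, -6.0], [20, 17], 0.7), ([-13.0, -27.0], [22, 13], 0.41)]
(-50, 0) blobs [(635, [23, 40], [9.0, -21.0]), (117, [10, 22], [-41.0, 101.0]), (222, [16, 17], [-5.0, 20.0]), (133, [17, 12], [-21.0, -4.0]), (31, [20, 10], [-121.0, 22.0])]
   net [([16.0, -17.0], [25, 20], 0.91), ([-23.0, -7.0], [19, 11], 0.77), ([-7.0, 19.0], [18, 19], 0.73), ([-9.0, -27.0], [22, 18], 0.58)]
(0, 50) blobs [(186, [15, 25], [-33.0, 100.0]), (130, [11, 15], [-6.0, 16.0]), (486, [25, 30], [4.0, -26.0]), (182, [17, 15], [-27.0, -6.0])]
   net [([12.0, -27.0], [26, 19], 0.69), ([-6.0, 15.0], [15, 19], 0.62), ([-30.0, -8.0], [17, 14], 0.55), ([-11.0, -25.0], [20, 15], 0.43)]
(0, -50) blobs [(456, [20, 34], [5.0, -14.0]), (219, [17, 17], [-6.0, 21.0]), (193, [17, 16], [-27.0, -1.0])]
   net [([-27.0, -1.0], [22, 15], 0.77), ([-10.0, 20.0], [23, 20], 0.73), ([0.0, -21.0], [11, 14], 0.61), ([10.0, -12.0], [24, 20], 0.57)]
46.325
```

Run:
```python
from h import *
mk=lambda j:(*j[:3],np.array(j[3])); S,D=map(mk,json.load(open('cams.json')))
for n,dx,dy in (('a',-50,0),('b',0,50)):
    im=cv2.imread(f'pics/v{dx}_{dy}.png'); hsv=cv2.cvtColor(im,cv2.COLOR_BGR2HSV)
    m=((hsv[...,1]>90)&(hsv[...,2]<150)).astype(np.uint8); k,lab,st,ce=cv2.connectedComponentsWithStats(cv2.erode(m,np.ones((3,3))))
    for i in range(1,k):
        if 25<st[i,4]<2000: print(n,st[i].tolist(),'hsv',hsv[lab==i].mean(0).round().tolist())
P=np.array([*(AX+[-37,100]),10.])
for nm,c,f in (('scene',S,'scene7'),('side',D,'side5'),('side',D,'side0')):
    (u,v),=proj(c,P).round().astype(int); h=cv2.cvtColor(cv2.imread(f'pics/{f}.png'),cv2.COLOR_BGR2HSV); print(f,u,v,h[max(v-6,0):v+7:3,u-6:u+7:3].tolist())
```

```text
a [0, 0, 75, 55, 1832] hsv [23.0, 119.0, 148.0]
a [308, 57, 23, 40, 635] hsv [12.0, 207.0, 59.0]
a [209, 60, 10, 22, 117] hsv [17.0, 138.0, 126.0]
a [277, 64, 16, 17, 222] hsv [12.0, 198.0, 84.0]
a [288, 87, 17, 12, 133] hsv [12.0, 206.0, 81.0]
a [239, 152, 20, 10, 31] hsv [17.0, 138.0, 117.0]
a [269, 175, 23, 24, 249] hsv [17.0, 138.0, 121.0]
a [457, 317, 13, 11, 37] hsv [13.0, 219.0, 81.0]
a [546, 357, 14, 35, 202] hsv [20.0, 126.0, 148.0]
a [0, 365, 30, 37, 415] hsv [22.0, 123.0, 148.0]
a [453, 374, 17, 18, 63] hsv [37.0, 235.0, 68.0]
a [144, 382, 27, 38, 627] hsv [17.0, 138.0, 117.0]
b [233, 108, 15, 25, 186] hsv [17.0, 137.0, 129.0]
b [302, 120, 11, 15, 130] hsv [12.0, 193.0, 95.0]
b [327, 120, 25, 30, 486] hsv [12.0, 205.0, 66.0]
b [307, 142, 17, 15, 182] hsv [12.0, 207.0, 79.0]
b [0, 209, 56, 71, 758] hsv [11.0, 179.0, 73.0]
b [288, 220, 21, 21, 200] hsv [17.0, 137.0, 129.0]
b [154, 382, 17, 38, 417] hsv [17.0, 137.0, 124.0]
scene7 452 242 [[[71, 93, 22], [21, 127, 161], [60, 5, 52], [37, 36, 63], [20, 36, 107]], [[137, 153, 15], [21, 100, 33], [43, 33, 54], [25, 32, 88], [25,
[... 348 characters left out ...]
[19, 116, 182], [15, 128, 181], [16, 124, 185], [17, 126, 199]], [[22, 108, 184], [21, 112, 191], [16, 126, 140], [14, 104, 32], [15, 97, 21]], [[18, 96, 48], [16, 111, 30], [17, 102, 35], [15, 90, 34], [19, 94, 30]], [[18, 102, 45], [18, 115, 40], [17, 110, 37], [17, 112, 32], [14, 97, 29]]]
side0 175 155 [[[20, 118, 180], [16, 128, 179], [17, 126, 180], [18, 123, 181], [16, 128, 180]], [[21, 110, 181], [19, 117, 181], [15, 130, 179], [16, 125, 182], [17, 125, 196]], [[22, 108, 181], [21, 113, 188], [16, 127, 137], [18, 107, 31], [15, 77, 20]], [[22, 108, 85], [16, 94, 30], [18, 90, 34], [18, 96, 32], [16, 97, 29]], [[18, 116, 44], [18, 112, 41], [19, 113, 36], [16, 116, 33], [16, 97, 29]]]
```

The extra blobs have wood-shadow colour (hue 17), not lump colour (hue 12, saturation about 200). No stray lump-coloured blob shows near the stand. One lump in the jar shows strong parallax, so it is raised, most likely resting on the fifth. Handing in.

```bash
python3 -c "
from h import *
print(r.close_job(), r.current_time())"
```

```text
the job is handed in; nothing more can be done
the job is handed in; nothing more can be done
```

I handed the job in at about 46 s of the 72 s allowed: keeper shut first, sugar poured through the funnel, empty scoop set back flat, jar and bystanders standing; only four of the five lumps were directly seen in the jar, the fifth is most likely hidden under a raised one, since the scoop, the funnel and the area around the stand showed none.

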